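# Seat the lower denture on its cast and close the articulator

### The job

Set the finished lower denture (the open horseshoe, not the one with a palate) on the bare ridge of the lower cast in the articulator, teeth up and front teeth towards the incisal pin's table, seated fully down on the ridge, without dropping it, and let it go while the articulator is still tipped open. Then bring the articulator's upper member over and lower it under control, never letting it fall, until the incisal pin stands on its table, and let go. Leave the other things on the bench where they are.

Things in the scene. Friction and masses are not known exactly. Their poses are not given: they have to be found in the camera images.
- lower_denture: Loose lower denture (mm): pink, ivory teeth up, open horseshoe (no palate), 62 wide, 56 long, 20 high. Origin in its lower edge, centre of the front arc; -x to front teeth. Centreline: half circle r 22 in front, straights y = +-22, x = 0 to 25. Below, a channel 8 deep, 10 wide (mouth 13.6). Pink sides upright from z 8 to 12, 61 apart outside, 27 inside. Take it across the straights, x 12.
- upper_denture: Other loose denture, same colours and nearly the same size (63 x 56 x 20 mm high), but with a palate plate filling the horseshoe; a bystander. Origin and axes as for the lower denture.
- study_cast: Loose study cast of yellow stone with stone teeth, horseshoe-fronted block 74 mm wide, 74 mm long, 31 mm high; a bystander. Origin in its underside, z up.
- glue_bottle: White squeeze bottle with a nozzle, 34 mm diameter, 96 mm high, upright; a bystander. Origin: centre of its underside.
- wax_knife: Wax knife with a dark wooden handle, 160 mm long, lying along its x, 11 mm high; a bystander. Origin on the bench below its middle, blade to +x.
- articulator: Articulator, white metal frame, fixed to the bench; 142 mm wide at the hinge, 160 long, 146 high closed. Origin on the bench under the lower cast's middle; -x to its front (pin table), +x to the hinge. The stone cast's flat land is 48 mm up; its bare horseshoe ridge, 8 wide, round crest at 57 mm, has the denture's centreline. Pin table 55 mm in front, 26 up. Hinge posts at x 79, y +-52, 105 high.
- seat (a point): Where the lower denture's origin lies when fully seated on the ridge, 49 mm above the bench over the articulator's origin; axes as the articulator's, and the seated denture's axes are parallel to them. The channel's roof then rests on the crest, the flanges end 1 mm above the cast's land.
- hinge (a point): Middle of the articulator's hinge axis, 75 mm behind the articulator's origin, 100 mm above the bench; the hinge axis runs along the articulator's y.
- pin_block (a point): Centre of the white clamp block at the upper member's free end, holding the 7 mm steel incisal pin: 18 mm wide along the hinge axis with flat parallel sides, 20 long, 22 high; hold the member here, across the 18. Closed: 130 mm in front of the hinge and 23 above it, swinging at radius 132. The pin reaches 97 mm below the block's centre and 23 above it when closed.
- upper_arm (a joint): Upper member's angle (rad): 0 closed, pin on its table; grows as the front goes up and over to the back (stop 2.45); starts at 2.2 to 2.4. With upper cast and denture it weighs 0.3 to 0.42 kg; hinge friction 0.18 N m: it stays put tipped back or upright, but may fall below about 0.9 rad. Closed on a seated lower denture, the teeth clear each other by 1 mm.
Mind the look-alikes: they are no part of the job. Leave any blue, red or turquoise look-alike of the lower_denture alone.

How it is judged (in metres and radians):
On the way:
1. the lower denture sits fully down on the ridge of the cast, let go, while the upper member is still open more than 1.5 rad (x of lower_denture in the frame of seat between -0.003 and 0.003 m and y of lower_denture in the frame of seat between -0.003 and 0.003 m and z of lower_denture in the frame of seat between -0.002 and 0.002 m and angle between the x axis of lower_denture and the x axis of seat, either way round below 0.1 rad and angle between lower_denture's own z axis and vertical below 0.08 rad and contact force between the fingers and lower_denture below 0.05 N and value of joint upper_arm above 1.5 rad), for 0.2 s.
At the end, for the whole second after the job is handed in: Lower denture on the ridge: origin within 3 mm of the seat point lengthwise and sideways, 2 mm in height, turned under 0.1 rad, tilted under 0.08 rad, at rest, let go; upper member closed, joint below 0.025 rad (pin within 3 mm of its table). Other things within 30 mm of where they stood (x of lower_denture in the frame of seat between -0.003 and 0.003 m and y of lower_denture in the frame of seat between -0.003 and 0.003 m and z of lower_denture in the frame of seat between -0.002 and 0.002 m and angle between the x axis of lower_denture and the x axis of seat, either way round below 0.1 rad and angle between lower_denture's own z axis and vertical below 0.08 rad and linear speed of lower_denture below 0.02 m/s and value of joint upper_arm below 0.025 rad); the robot touches nothing.
It fails at once if the lower denture is dropped or thrown (faster than 0.5 m/s while not held) (linear speed of lower_denture above 0.5 m/s and contact force between the fingers and lower_denture below 0.1 N).
It fails at once if the upper member falls or is slammed (closing faster than 3 rad/s) (velocity of joint upper_arm below -3 rad/s).
It fails at once if another thing on the bench is moved more than 30 mm (distance of any of upper_denture, study_cast, glue_bottle, wax_knife from where it was at the start of the episode above 0.03 m).
It also fails if it takes over 62 s, if anything falls off the work surface, if the arm or the gripper's body presses on something with over 40 N, if the wrist force passes 120 N, or if a joint passes its speed limit or range.

### The arm

A 6-joint arm with a two-finger parallel gripper is mounted at the origin on the work surface. World frame = base frame: x ahead of the robot, y to its left, z up, the work surface at z = 0. Lengths are in mm, angles in degrees, forces in N, time in s.
With the tool pointing down it reaches from about 350 to 850 mm from the base axis. Payload 8.1 kg.
Tool frame: the origin (TCP) lies midway between the tips of the shut fingers; the grasp point (between the pads) lies 19 mm behind it; z points along the fingers, y is the line along which they close (so a half turn about z gives the same grasp; the last joint's range is limited). The gripper opens to 85 mm and grips with 20 to 120 N. Pads are 22 mm wide; open, the fingers measure 114 mm over their backs; the gripper's body (76 mm by 85 mm) begins 54 mm behind the grasp point. The pads swing forward as they close: fully open they stand 13 mm farther back than shut.
Start: joints at [60.653, 7.471, 85.268, -0, 87.261, -4.893], TCP at [248.356, 546.191, 231.292] pointing down, gripper open.
Joint ranges: [-169.43, 169.43], [-51.17, 129.36], [1.28, 143.12], [-76.62, 256.62], [0, 156.53], [-152.29, 152.29]. Speed limits (degrees/s): [136.94, 136.94, 159.86, 180, 180, 180].

### API

Orientations are given as [roll, pitch, yaw] about the fixed x, y, z axes, in that order (R = Rz(yaw) Ry(pitch) Rx(roll)).
In Python, from bench import r gives the robot as it stands.
- The arm moves only by the tool send_rows, never from a script. Its argument "increments" is a list of rows, each a list of 6 numbers: the shift along the tool's x, y, z in mm, then the turn, a rotation vector about the tool's x, y, z in rad. A call has 1 to 5 rows; each row shifts and turns the commanded pose from where the row before left it, along the tool's axes as they then stand; what a row does not reach is not made up. A row lasts 1/8 s, in which the tool goes at most 62.5 mm and 10.7 degrees, less where a joint would pass 70% of its speed; a pose out of reach is approached as far as the arm can. A call is refused whole if a number of a shift passes 62.5 or a number of a turn 0.188, either way. A call with a gripper value outside its range is refused whole. "grip" is the closure, from -1 (fully open) to 1 (shut), set as the call begins (left out, the last holds). The fingers move at their own pace and stop on an object; "grip_force" is the grip in N (left out, the last holds). Time passes only in rows, so rows that do not move let the fingers close. It gives the time, the measured TCP pose, the force, the opening and the grip force at its end, in the units of the state.
- r.sense(): the state, without advancing time (a new reading comes with each control period).
- r.snapshot(name): name is "scene" or "side" or "wrist"; returns a dict with "img" (384x512x3 uint8, blue, green, red), "z_map" (384x512 float32, mm along the optical axis (not along the pixel's ray), 0 where there is no reading), "fx", "fy", "cx", "cy" (pixels), "view" (4x4, takes a point from world to camera coordinates). Camera axes: x right, y down, z forward; pixel columns grow to the right and rows downward; lengths in mm; the calibration is good to about 2 mm. A picture is of the moment at which its call begins.
- r.hand_in(): hands the job in; it is judged then, once.
The state is a dict: "time": time; "joint_pos": joint angles; "qd": joint speeds; "joint_efforts": joint torques, N m; "tool_pos": TCP position; "tcp_rot": TCP orientation; "ft_force": force on the tool from outside, world axes, zero at the start; "wrist_torque": the same for the moment, N m; "finger_gap": finger opening in mm; "grip_force": force on a finger pad.
Only numpy, scipy, OpenCV 4.12 (cv2) and the standard library are available. Lean on these libraries where they do the work, as an engineer would, in place of code of your own. Each camera call takes 0.05 s, during which the arm holds its last target. There are 200 camera calls.

## Working session

There is one attempt and no reset: what is moved stays moved. The work goes in short steps, Python scripts to look and compute and a tool call to move; the robot and the scene stay as the last step left them, time stands still between calls to the robot, and variables do not carry over. Pictures are saved under pics/ and viewed, at most 10 in all, crops included, and the job is handed in when it is done.

Besides the shell and the picture viewer there is one more tool, called after "Emit:" as name(argument=value, ...) on one line, values as JSON. send_rows: Moves the arm, as the interface text tells. Its arguments: {"type":"object","properties":{"increments":{"type":"array"},"grip":{"type":"number"},"grip_force":{"type":"number"}},"required":["increments"]}

```bash
mkdir -p pics; ls
cat > h.py <<'E'
import numpy as np, cv2, pickle
from bench import r
def snap(n):
    s=r.snapshot(n); return s
def pts(s):
    z=s["z_map"].astype(float); v,u=np.indices(z.shape)
    P=np.stack([(u-s["cx"])*z/s["fx"],(v-s["cy"])*z/s["fy"],z,np.ones_like(z)],-1)
    W=P@np.linalg.inv(np.array(s["view"])).T
    W=W[...,:3]; W[z<=0]=np.nan; return W
E
python3 - <<'E'
from h import *
a=snap("scene");b=snap("side")
pickle.dump((a,b),open("s0.pkl","wb"))
cv2.imwrite("pics/a.png",np.vstack([a["img"]])); cv2.imwrite("pics/b.png",b["img"])
print(r.sense())
for s in(a,b): print(np.round(s["view"],3).tolist(),s["fx"],s["cx"],s["cy"])
E
```

```text
pics
{'time': 0.1, 'joint_pos': array([ 6.06565933e+01,  7.51099224e+00,  8.53225664e+01, -1.55742337e-03,
        8.72620337e+01, -4.89507092e+00]), 'qd': array([ 0.06322375, -0.00622408, -0.18031369,  0.03746682,  0.01754743,
        0.13507272]), 'joint_efforts': array([ 1.44670939e-03, -5.70950067e+01, -5.01943088e+01, -1.40380357e-04,
        8.13698134e-03, -1.29439593e-05]), 'tool_pos': array([248.0886844 , 545.76553996, 230.35166949]), 'tcp_rot': array([-1.79904624e+02, -6.60716377e-03,  1.55551734e+02]), 'ft_force': array([ 0.20490493, -0.55105324, -1.73942872]), 'wrist_torque': array([0.00558178, 0.05219148, 0.00938385]), 'grip_force': 0.0, 'finger_gap': 85.22476398597851}
[[-0.765, 0.644, -0.023, 466.163], [0.403, 0.451, -0.796, -149.399], [-0.502, -0.618, -0.605, 1533.964], [0.0, 0.0, 0.0, 1.0]] 389.5133777720574 253.79212838411348 189.0375064527346
[[0.986, -0.168, 0.013, -568.472], [-0.099, -0.64, -0.762, 127.46], [0.136, 0.75, -0.648, 962.562], [0.0, 0.0, 0.0, 1.0]] 394.8846302288911 261.76568991286877 194.61777577423064
```

View pics/a.png

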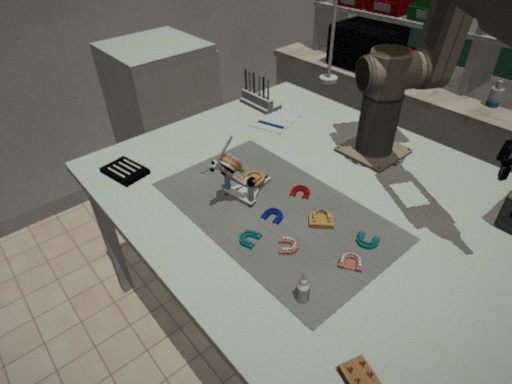

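View pics/b.png

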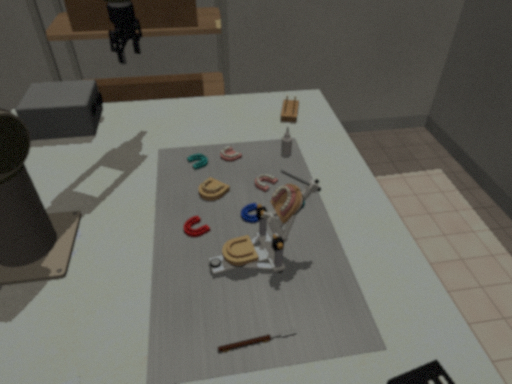

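Scene shows the articulator at about (240,180) and two pink dentures at (288,245) and (350,262). Blue, red and turquoise look-alikes are at (272,215), (300,192), (250,239) and (368,240). In the side view the pink ones are at (265,183) and (230,154). The denture at (288,245) looks like the open horseshoe; I'll confirm that with a crop.

Run:
```python
from h import *
a,b=pickle.load(open("s0.pkl","rb"))
c=lambda s,u,v,w,h,k:cv2.resize(s["img"][v:v+h,u:u+w],None,fx=k,fy=k,interpolation=cv2.INTER_CUBIC)
A=c(a,265,225,100,55,4);B=c(b,210,140,100,55,4)
C=c(a,200,130,100,75,4);D=c(b,200,170,133,100,3)
cv2.imwrite("pics/c.png",np.hstack([np.vstack([A,B]),np.vstack([C[:220],D[80:300]]) if 0 else np.vstack([C,np.zeros((140,400,3),np.uint8)])]))
for s,n in((a,"scene"),(b,"side")):
    W=pts(s);I=s["img"].astype(int);hsv=cv2.cvtColor(s["img"],cv2.COLOR_BGR2HSV)
    for uv in ([(288,238),(350,262),(240,200),(255,180),(213,168)] if n=="scene" else [(265,183),(230,154),(240,250),(216,263),(317,186)]):
        print(n,uv,np.round(W[uv[1],uv[0]]),hsv[uv[1],uv[0]])
```

```text
scene (288, 238) [599. 143.  18.] [ 30  22 152]
scene (350, 262) [527. 314.   5.] [  4  87 164]
scene (240, 200) [590. -94.  12.] [30 21 85]
scene (255, 180) [560. -49. 104.] [ 18 139 138]
scene (213, 168) [683. -91. 184.] [30  8 63]
side (265, 183) [613. 157.   1.] [ 26  18 111]
side (230, 154) [527. 316.   4.] [  9  63 134]
side (240, 250) [ 503. -132.   47.] [ 19 111 135]
side (216, 263) [ 446. -143.   25.] [ 25  14 107]
side (317, 186) [ 676. -107.  193.] [23 23 90]
```

View pics/c.png

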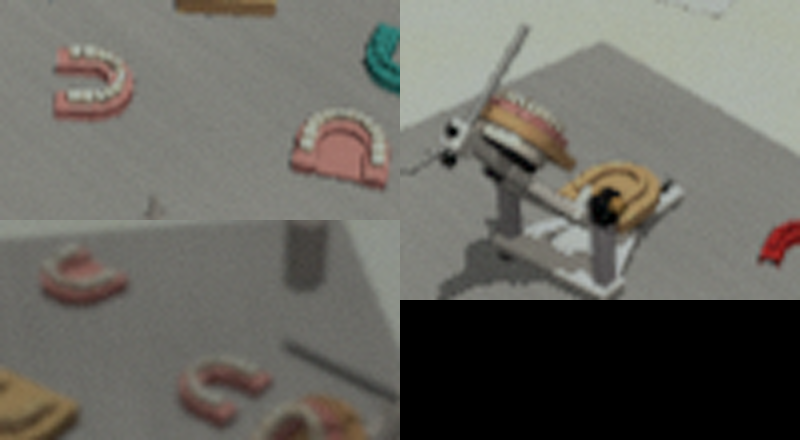

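The crop confirms it: the denture at scene (288,245) is the open horseshoe, with teeth up and its heels towards image-left. The one at (350,262) has a palate and is a bystander. Next, coarse poses.

Run:
```python
from h import *
a,b=pickle.load(open("s0.pkl","rb"))
for s,(u0,v0,u1,v1),n in((a,(275,232,300,257),"a"),(b,(250,170,277,192),"b")):
    W=pts(s)[v0:v1,u0:u1].reshape(-1,3);hs=cv2.cvtColor(s["img"],cv2.COLOR_BGR2HSV)[v0:v1,u0:u1].reshape(-1,3)
    m=(W[:,2]>5)&(W[:,2]<35);W=W[m]
    print(n,m.sum(),W.min(0).round(),W.max(0).round(),W.mean(0).round())
    rect=cv2.minAreaRect(W[:,:2].astype(np.float32));print(rect)
# articulator: side view points by height
W=pts(b).reshape(-1,3);m=(abs(W[:,0]-530)<140)&(abs(W[:,1]+130)<120);W=W[m]
for lo,hi in((15,32),(40,62),(85,115)):
    k=W[(W[:,2]>lo)&(W[:,2]<hi)][:,:2].astype(np.float32);print(lo,hi,len(k),cv2.minAreaRect(k),k.min(0),k.max(0))
    if lo!=15: np.set_printoptions(suppress=True)
```

```text
a 233 [570. 110.   5.] [654. 187.  22.] [617. 161.  13.]
((605.0197143554688, 149.2451629638672), (91.70713806152344, 53.65121841430664), 43.493385314941406)
b 195 [582. 118.   5.] [646. 179.  22.] [610. 153.  14.]
((609.8085327148438, 156.5067138671875), (63.952632904052734, 55.21831512451172), 45.98089599609375)
15 32 1001 ((494.7314453125, -94.33214569091797), (146.9612274169922, 227.39845275878906), 82.38554382324219) [ 390.60916 -179.07219] [599.567    -10.340458]
40 62 869 ((523.1607055664062, -126.70472717285156), (124.40091705322266, 114.74043273925781), 9.693365097045898) [ 461.61273 -174.74971] [593.5429   -62.444542]
85 115 647 ((584.8030395507812, -114.06497955322266), (51.0745964050293, 142.36898803710938), 10.059439659118652) [ 550.7137  -186.76035] [614.9312  -45.57444]
```

Emit:
send_rows(increments=[[-48,-21,-3,0,0,0],[-48,-21,-3,0,0,0],[-48,-21,-3,0,0,0],[-48,-21,-3,0,0,0],[-48,-21,-3,0,0,0]], grip=-1)

```text
time: 0.72
tool_pos: [424.0, 349.8, 245.9]
tcp_rot: [-180.0, -0.0, 155.6]
ft_force: [-0.2, 0.5, 0.8]
finger_gap: 84.9
grip_force: 0.0
```

Emit:
send_rows(increments=[[-48,-21,-3,0,0,0],[-48,-21,-3,0,0,0],[-48,-21,-3,0,0,0],[-48,-21,-3,0,0,0],[-48,-21,-3,0,0,0]])

```text
time: 1.35
tool_pos: [599.1, 154.9, 260.9]
tcp_rot: [-180.0, -0.0, 155.5]
ft_force: [-0.3, 0.6, 0.3]
finger_gap: 85.5
grip_force: 0.0
```

Emit:
send_rows(increments=[[0,0,0,0,0,0.12],[0,0,0,0,0,0.12],[0,0,0,0,0,0.12],[0,0,0,0,0,0],[0,0,0,0,0,0]])

```text
time: 1.98
tool_pos: [598.2, 156.3, 261.0]
tcp_rot: [-180.0, -0.0, 135.1]
ft_force: [-0.2, -0.2, 0.2]
finger_gap: 85.5
grip_force: 0.0
```

Run:
```python
from h import *
s=snap("wrist");pickle.dump(s,open("w1.pkl","wb"));cv2.imwrite("pics/d.png",s["img"])
q=r.sense();print(q["tool_pos"],q["tcp_rot"],q["time"],q["joint_pos"]);print(np.round(np.linalg.inv(s["view"]),3),s["fx"],s["cx"],s["cy"])
```

```text
[598.2300872  156.39280064 261.07481378] [-1.79980830e+02 -1.42430845e-02  1.35053445e+02] 2.025 [ 9.90064848e+00  9.72846423e+00  7.96938635e+01  6.08089672e-04
  9.06015467e+01 -3.51527926e+01]
[[ 7.05000e-01  6.70000e-01  2.31000e-01  5.38335e+02]
 [ 7.09000e-01 -6.66000e-01 -2.30000e-01  2.16749e+02]
 [-0.00000e+00  3.26000e-01 -9.45000e-01  4.04029e+02]
 [ 0.00000e+00  0.00000e+00  0.00000e+00  1.00000e+00]] 290.3395973246664 253.28967141449735 189.91623115520258
```

View pics/d.png

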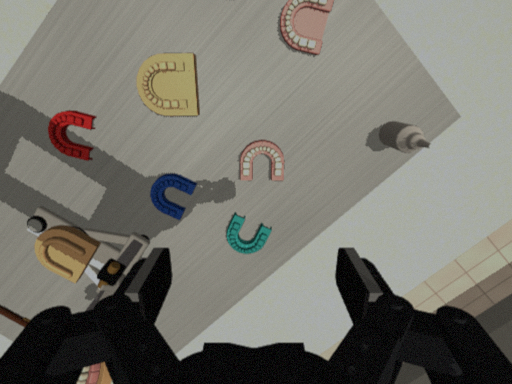

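The target denture is at (262,162), front up in the image, with turquoise at (247,233) well clear behind it. I'll measure its pose precisely.

```bash
cat >> h.py <<'E'
def denture(s,c,zlo,zhi,rad=55):
    W=pts(s).reshape(-1,3);m=(np.hypot(W[:,0]-c[0],W[:,1]-c[1])<rad)&(W[:,2]>zlo)&(W[:,2]<zhi)
    hs=cv2.cvtColor(s["img"],cv2.COLOR_BGR2HSV).reshape(-1,3).astype(int)
    m&=~((hs[:,0]>70)&(hs[:,0]<130)&(hs[:,1]>80))
    return W[m]
def fit(P,yaw0):
    # oriented box, yaw0 = rough heading (deg) of heel direction
    c,(w,h),t=cv2.minAreaRect(P[:,:2].astype(np.float32))
    t=min((t+90*k for k in range(-4,5)),key=lambda q:abs((q-yaw0+180)%360-180))
    x=np.array([np.cos(np.radians(t)),np.sin(np.radians(t))]);y=np.array([-x[1],x[0]])
    a=P[:,:2]@x;b=P[:,:2]@y
    f=lambda q:np.percentile(q,[0.5,99.5])
    return t,f(a),f(b),x,y
E
python3 - <<'E'
from h import *
s=pickle.load(open("w1.pkl","rb"))
P=denture(s,(610,155),4,30)
for lo in(4,7,10):
    Q=P[P[:,2]>lo];t,a,b,x,y=fit(Q,-45)
    o=x*(a[0]+31)+y*b.mean()
    print(lo,len(Q),round(t,2),"len",a.ptp() if hasattr(a,'ptp') else a[1]-a[0],"wid",b[1]-b[0],"origin",o.round(1),"alt",(x*(a[1]-25)+y*b.mean()).round(1),Q[:,2].max())
E
```

```text
4 1085 -45.41 len 54.07950952537186 wid 60.47237973138408 origin [614.7 157.2] alt [613.4 158.6] 23.19708406141899
7 1052 -45.04 len 53.75281404343639 wid 60.45394563233265 origin [614.8 157. ] alt [613.2 158.6] 23.19708406141899
10 1044 -44.96 len 53.71607761990515 wid 60.45035954979073 origin [614.8 157. ] alt [613.2 158.6] 23.19708406141899
```

Emit:
send_rows(increments=[[-22,12,0,0,0,0],[0,0,50,0,0,0],[0,0,50,0,0,0],[0,0,50,0,0,0],[0,0,40,0,0,0]])

```text
time: 2.65
tool_pos: [621.4, 149.1, 68.8]
tcp_rot: [-179.9, -0.1, 135.0]
ft_force: [0.6, 0.3, 0.1]
finger_gap: 85.5
grip_force: 0.0
```

Emit:
send_rows(increments=[[0,0,25,0,0,0],[0,0,25,0,0,0],[0,0,12,0,0,0],[0,0,10,0,0,0],[0,0,0,0,0,0]])

```text
time: 3.28
tool_pos: [622.2, 149.2, -0.9]
tcp_rot: [-180.0, -0.0, 134.9]
ft_force: [0.4, -0.1, -0.2]
finger_gap: 85.4
grip_force: 0.0
```

Run:
```python
from h import *
s=snap("wrist");pickle.dump(s,open("w2.pkl","wb"));cv2.imwrite("pics/e.png",s["img"])
q=r.sense();print(q["tool_pos"],q["ft_force"],q["tcp_rot"],q["finger_gap"])
```

```text
[ 6.22755778e+02  1.49302294e+02 -2.06437745e-01] [-0.98710538 -0.35894467  0.27400473] [1.79972909e+02 2.11533758e-02 1.34935530e+02] 85.45551281874035
```

View pics/e.png

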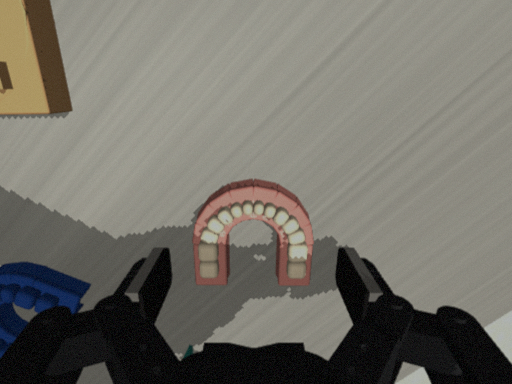

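The denture is centred between the fingers, with its sides at columns 194 and 312. Lower 3 mm and close.

Emit:
send_rows(increments=[[0,0,3,0,0,0],[0,0,0,0,0,0],[0,0,0,0,0,0],[0,0,0,0,0,0],[0,0,0,0,0,0]], grip=1, grip_force=40)

```text
time: 3.95
tool_pos: [623.2, 149.4, -2.7]
tcp_rot: [179.9, 0.1, 134.9]
ft_force: [0.7, 0.9, 5.8]
finger_gap: 59.7
grip_force: 44.1
```

Emit:
send_rows(increments=[[0,0,0,0,0,0],[0,0,0,0,0,0],[0,0,0,0,0,0]])

```text
time: 4.32
tool_pos: [623.2, 149.3, -2.7]
tcp_rot: [179.9, 0.1, 134.9]
ft_force: [0.3, 0.5, 6.4]
finger_gap: 59.6
grip_force: 44.1
```

Run:
```python
from h import *
s=snap("wrist");pickle.dump(s,open("w3.pkl","wb"));q=r.sense()
print(q["tool_pos"],q["ft_force"],q["finger_gap"],q["grip_force"])
P=denture(s,(614,158),12,30,45);t,a,b,x,y=fit(P,-45);print(t,a[1]-a[0],b[1]-b[0],x*(a[0]+31)+y*b.mean(),x*(a[1]-25)+y*b.mean(),np.percentile(P[:,2],[1,50,99]))
```

```text
[623.23986352 149.36847442  -2.73069522] [0.18808757 0.12125171 5.94366784] 59.76391183878186 44.117685834062286
-4.860321044921875 64.15853257857691 66.17970258912112 [616.35080853 155.31120376] [624.48000475 154.61995654] [12.03823063 17.78141512 29.41700084]
```

Emit:
send_rows(increments=[[0,0,-15,0,0,0],[0,0,-40,0,0,0],[0,0,-50,0,0,0],[0,0,-50,0,0,0],[0,0,-50,0,0,0]])

```text
time: 5.0
tool_pos: [621.9, 149.1, 203.5]
tcp_rot: [-180.0, -0.0, 134.9]
ft_force: [0.4, 0.4, 0.3]
finger_gap: 60.0
grip_force: 43.7
```

Emit:
send_rows(increments=[[0,0,-40,0,0,0],[-1,-48,-18,0,0,0],[-1,-48,0,0,0,0],[-1,-48,0,0,0,0],[-1,-48,0,0,0,0]])

```text
time: 5.62
tool_pos: [487.8, 9.9, 259.8]
tcp_rot: [180.0, 0.0, 134.9]
ft_force: [0.2, -0.9, 0.4]
finger_gap: 60.0
grip_force: 43.7
```

Emit:
send_rows(increments=[[0,0,0,0,0,-0.16],[0,0,0,0,0,-0.16],[0,0,0,0,0,-0.16],[0,0,0,0,0,-0.16],[0,0,0,0,0,-0.16]])

```text
time: 6.25
tool_pos: [488.9, 10.8, 259.8]
tcp_rot: [-180.0, 0.0, -178.9]
ft_force: [-0.5, -0.3, -0.4]
finger_gap: 59.9
grip_force: 43.7
```

Emit:
send_rows(increments=[[0,0,0,0,0,-0.16],[0,0,0,0,0,0],[0,0,0,0,0,0]])

```text
time: 6.62
tool_pos: [489.1, 10.8, 259.6]
tcp_rot: [-180.0, 0.0, -170.3]
ft_force: [-0.3, -0.1, -0.5]
finger_gap: 59.9
grip_force: 43.7
```

Run:
```python
from h import *
s=snap("wrist");pickle.dump((s,snap("scene"),snap("side")),open("w4.pkl","wb"));cv2.imwrite("pics/f.png",s["img"])
q=r.sense();print(q["time"],q["tool_pos"],q["ft_force"],q["tcp_rot"],q["finger_gap"],q["joint_pos"].round(1))
print(np.linalg.inv(s["view"]).round(3))
```

```text
6.775 [489.19925152  10.80193793 259.3756156 ] [-0.37487646 -0.14133529  0.11289292] [-1.79997897e+02 -1.56850882e-03 -1.70179955e+02] 59.81787234865246 [  -4.7  -10.5  100.    -0.    90.5 -104.6]
[[-1.70000e-01  9.31000e-01  3.22000e-01  4.05782e+02]
 [ 9.85000e-01  1.61000e-01  5.60000e-02 -2.47500e+00]
 [ 0.00000e+00  3.27000e-01 -9.45000e-01  4.02559e+02]
 [ 0.00000e+00  0.00000e+00  0.00000e+00  1.00000e+00]]
```

View pics/f.png

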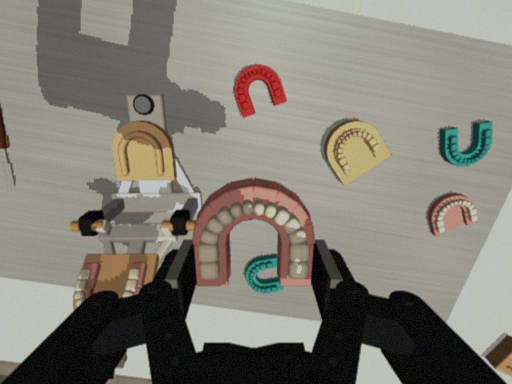

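The wrist view shows the ridge at (143,152), the pin table at (144,104) and the hinge bar at about (135,224). The denture is held squarely, columns 194 to 314, with its front up in the image towards the pin table. Next I measure the ridge and the held denture.

```bash
cat >> h.py <<'E'
from scipy.optimize import least_squares
def hs_res(p,Q):
    t,ox,oy=p;d=Q[:,:2]-[ox,oy];x=d@[np.cos(t),np.sin(t)];y=d@[-np.sin(t),np.cos(t)]
    return np.where(x<0,np.hypot(x,y),abs(y))-22
E
python3 - <<'E'
from h import *
s,sc,sd=pickle.load(open("w4.pkl","rb"))
for n,S in(("w",s),("w1",pickle.load(open("w1.pkl","rb"))),("scene",sc),("side",sd)):
    W=pts(S).reshape(-1,3)
    m=(np.hypot(W[:,0]-508,W[:,1]+128)<45)
    H=W[m];land=H[(H[:,2]>40)&(H[:,2]<53)]
    for lo in(53,55):
        Q=H[(H[:,2]>lo)&(H[:,2]<64)]
        if len(Q)<20: continue
        f=least_squares(hs_res,[0.17,508,-128],args=(Q,),loss="soft_l1",f_scale=2)
        print(n,lo,len(Q),np.degrees(f.x[0]).round(2),f.x[1:].round(1),"rms",np.sqrt(np.mean(f.fun**2)).round(2),"ztop",np.percentile(H[:,2],[50,98]).round(1))
# hinge & table from wrist
W=pts(s);V=W.reshape(-1,3);I=s["img"]
g=cv2.cvtColor(I,cv2.COLOR_BGR2GRAY);sub=np.zeros_like(g);sub[92:116,130:157]=1
m=(sub>0)&(g<70);print("table px",np.argwhere(m).mean(0),np.nanmean(W[m],0).round(1))
hsv=cv2.cvtColor(I,cv2.COLOR_BGR2HSV)
for nm,(u0,v0,u1,v1) in(("kL",(78,208,104,238)),("kR",(165,208,194,238))):
    sub[:]=0;sub[v0:v1,u0:u1]=1;m=(sub>0)&(g<50);print(nm,m.sum(),np.argwhere(m).mean(0),np.nanmedian(W[m],0).round(1))
# held denture in tool frame
q=[489.2,10.8,259.4];t=np.radians(-170.18);R=np.array([[np.cos(t),np.sin(t),0],[np.sin(t),-np.cos(t),0],[0,0,-1]])
sub[:]=0;sub[175:290,190:318]=1
P=(V[(sub>0).ravel()]-q)@R
P=P[(P[:,2]<5)&(P[:,2]>-35)&(abs(P[:,0])<60)]
hs=None
k=P[(abs(P[:,1])<30.5)]
print("tool x front/heel",np.percentile(k[:,0],[.3,99.7]).round(1),"y",np.percentile(P[:,1],[.5,99.5]).round(1),"z",np.percentile(k[:,2],[1,5,50,95,99]).round(1))
# front edge near y=0, heel near |y|=22
print("front y~0",k[abs(k[:,1])<5][:,0].max(),"heel L/R",[k[(abs(k[:,1]-c)<6)][:,0].min().round(1) for c in(-22,22)])
E
```

```text
w 53 696 10.19 [ 498.9 -125.2] rms 2.18 ztop [48.2 57.6]
w 55 587 10.49 [ 499.2 -125.7] rms 1.98 ztop [48.2 57.6]
w1 53 534 9.61 [ 500.6 -123.8] rms 2.07 ztop [47.7 57.4]
w1 55 411 9.79 [ 500.5 -124.5] rms 1.92 ztop [47.7 57.4]
scene 53 51 9.26 [ 503.1 -124.7] rms 2.57 ztop [45.9 58.2]
scene 55 40 8.31 [ 502.3 -124.9] rms 2.51 ztop [45.9 58.2]
side 53 155 11.36 [ 497.6 -130.1] rms 2.28 ztop [46.4 57. ]
side 55 100 11.54 [ 498.1 -129.7] rms 1.95 ztop [46.4 57. ]
table px [103.58267717 144.98425197] [ 445.2 -133.1   24.1]
kL 395 [221.91392405  89.32911392] [ 576.  -162.4  104.4]
kR 371 [221.45822102 179.73854447] [558.1 -60.6 104.6]
tool x front/heel [-12.7  42.7] y [-28.8  31.4] z [-24.1 -23.1 -15.8  -6.3  -4.1]
front y~0 43.30509356631745 heel L/R [np.float64(-13.6), np.float64(-13.4)]
```

Emit:
send_rows(increments=[[-6,-21,40,0,0,0],[-5,-20,40,0,0,0],[0,0,30,0,0,0],[0,0,14,0,0,0],[0,0,0,0,0,0]])

```text
time: 7.4
tool_pos: [506.6, -27.4, 134.7]
tcp_rot: [180.0, -0.1, -170.1]
ft_force: [0.2, -0.2, 0.9]
finger_gap: 59.9
grip_force: 43.7
```

Emit:
send_rows(increments=[[0,0,0,0,0,0],[0,0,0,0,0,0]])

```text
time: 7.65
tool_pos: [508.2, -27.7, 136.9]
tcp_rot: [-180.0, 0.1, -170.1]
ft_force: [0.5, -0.3, -0.6]
finger_gap: 59.5
grip_force: 43.7
```

```bash
cat >> h.py <<'E'
def held(S,q,box=(190,175,318,290)):
    t=np.radians(q["tcp_rot"][2]);R=np.array([[np.cos(t),np.sin(t),0],[np.sin(t),-np.cos(t),0],[0,0,-1]])
    u0,v0,u1,v1=box;P=(pts(S)[v0:v1,u0:u1].reshape(-1,3)-q["tool_pos"])@R
    return P[(P[:,2]<5)&(P[:,2]>-35)]
E
python3 - <<'E'
from h import *
s=snap("wrist");q=r.sense();pickle.dump((s,q),open("w5.pkl","wb"));cv2.imwrite("pics/g.png",s["img"])
print(q["tool_pos"],q["tcp_rot"])
H=pts(s).reshape(-1,3);H=H[np.hypot(H[:,0]-505,H[:,1]+125)<42]
for lo in(52,54,56):
    Q=H[(H[:,2]>lo)&(H[:,2]<62)];f=least_squares(hs_res,[0.17,500,-126],args=(Q,),loss="soft_l1",f_scale=2)
    print(lo,len(Q),np.degrees(f.x[0]).round(2),f.x[1:].round(1),np.sqrt(np.mean(f.fun**2)).round(2),np.percentile(H[:,2],[50,98]).round(1))
P=held(s,q);Z=P[:,2]
hs=cv2.cvtColor(s["img"],cv2.COLOR_BGR2HSV)[175:290,190:318]
# denture fit of tooth tops
for a,b in((-30,-20),(-22,-15)):
    k=P[(Z>a)&(Z<b)&(abs(P[:,1])<27)];k[:,0]*=-1
    f=least_squares(hs_res,[0,-12,0],args=(k,),loss="soft_l1",f_scale=2);print("held (tool -x,y)",a,b,len(k),np.degrees(f.x[0]).round(2),f.x[1:].round(1))
print("z",np.percentile(Z,[1,5,50]))
E
```

```text
[508.07895565 -27.6661511  136.707979  ] [-1.79955771e+02  1.29141339e-01 -1.70067266e+02]
52 1671 9.99 [ 498.8 -125.1] 2.2 [ 48.8 223.7]
54 1499 10.08 [ 499.1 -125.4] 2.1 [ 48.8 223.7]
56 1064 10.17 [ 499.6 -125.9] 1.73 [ 48.8 223.7]
held (tool -x,y) -30 -20 2950 0.15 [-12.3   1.1]
held (tool -x,y) -22 -15 3891 0.13 [-15.4   0.6]
z [-25.42871988 -23.22407495 -15.89901823]
```

View pics/g.png

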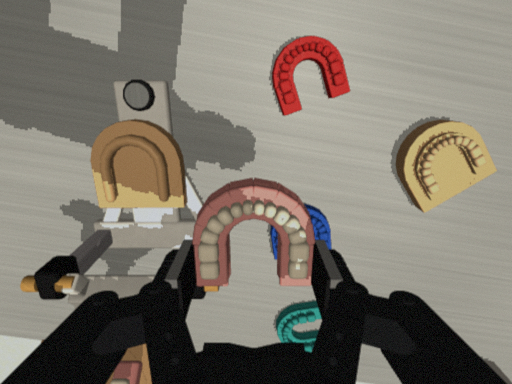

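Run:
```python
from h import *
s,sc,sd=pickle.load(open("w4.pkl","rb"))
t=np.radians(10);o=np.array([499.5,-126,0]);R=np.array([[np.cos(t),-np.sin(t),0],[np.sin(t),np.cos(t),0],[0,0,1]])
for n,S,lim in(("w",s,1),("scene",sc,0),("side",sd,0)):
    W=(pts(S).reshape(-1,3)-o)@R
    m=(abs(W[:,1])<70)&(W[:,0]>0)&(W[:,0]<260)&(W[:,2]>60)
    if n=="w": m&=(W[:,1]<40)
    for lo in range(110,240,20):
        k=W[m&(W[:,2]>lo)&(W[:,2]<=lo+20)]
        if len(k)>5: print(n,lo,len(k),"art x min..",np.percentile(k[:,0],[1,5,50,99]).round(),"y",np.percentile(k[:,1],[1,99]).round())
```

```text
w 110 119 art x min.. [102. 102. 104. 117.] y [-33.  34.]
w 130 890 art x min.. [ 89.  90.  93. 103.] y [-36.  37.]
w 150 1466 art x min.. [ 90.  91. 102. 113.] y [-28.  37.]
w 170 751 art x min.. [ 93.  94. 103. 188.] y [-34.  30.]
w 190 76 art x min.. [108. 108. 179. 185.] y [-20.  10.]
scene 110 30 art x min.. [108. 112. 122. 133.] y [-5. 29.]
scene 130 70 art x min.. [ 94.  98. 132. 153.] y [-4. 37.]
scene 150 104 art x min.. [ 95.  99. 135. 163.] y [-2. 37.]
scene 170 199 art x min.. [104. 108. 141. 195.] y [-18.  33.]
scene 190 125 art x min.. [112. 116. 144. 190.] y [-17.  20.]
scene 210 28 art x min.. [124. 126. 139. 152.] y [-5.  4.]
scene 230 24 art x min.. [101. 103. 113. 124.] y [-5.  4.]
side 110 63 art x min.. [103. 103. 112. 127.] y [-35. -19.]
side 130 156 art x min.. [ 87.  87.  92. 126.] y [-39.  33.]
side 150 314 art x min.. [ 88.  89. 102. 153.] y [-40.  25.]
side 170 435 art x min.. [ 94.  97. 121. 188.] y [-37.  23.]
side 190 231 art x min.. [107. 109. 131. 182.] y [-21.  16.]
side 210 43 art x min.. [118. 120. 132. 147.] y [-6.  0.]
side 230 41 art x min.. [ 94.  95. 106. 121.] y [-6.  2.]
```

Emit:
send_rows(increments=[[3.5,-24,0,0,0,0],[3.5,-24,0,0,0,0],[3.4,-24,0,0,0,0],[3.4,-24.3,0,0,0,0],[0,0,0,0,0,0]])

```text
time: 8.32
tool_pos: [510.5, -126.3, 136.0]
tcp_rot: [-180.0, 0.1, -170.2]
ft_force: [-0.3, 0.9, -0.6]
finger_gap: 59.6
grip_force: 43.7
```

Emit:
send_rows(increments=[[0,0,25,0,0,0],[0,0,25,0,0,0],[0,0,15,0,0,0],[0,0,0,0,0,0],[0,0,0,0,0,0]])

```text
time: 8.95
tool_pos: [510.9, -124.9, 71.4]
tcp_rot: [-180.0, 0.1, -170.1]
ft_force: [0.1, -0.5, 0.2]
finger_gap: 59.8
grip_force: 43.7
```

Run:
```python
from h import *
q=r.sense();print(q["tool_pos"],q["tcp_rot"],q["ft_force"])
s=snap("wrist");cv2.imwrite("pics/i.png",s["img"])
```

```text
[ 510.93225972 -124.91119591   71.37946464] [-1.79962821e+02  7.39826559e-02 -1.70061558e+02] [ 0.06525083 -0.47416056  0.1683349 ]
```

View pics/i.png

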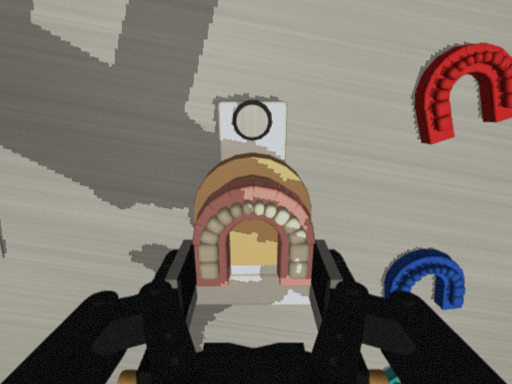

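The held denture (centre column 253) lines up with the cast and with the table (column 252). I'll lower it slowly, watching the force.

Emit:
send_rows(increments=[[0,0,6,0,0,0],[0,0,5,0,0,0],[0,0,3,0,0,0],[0,0,2,0,0,0],[0,0,0,0,0,0]])

```text
time: 9.62
tool_pos: [510.0, -124.9, 54.1]
tcp_rot: [180.0, -0.0, -170.1]
ft_force: [-0.0, -0.0, -1.0]
finger_gap: 59.7
grip_force: 43.7
```

Emit:
send_rows(increments=[[0,0,2,0,0,0],[0,0,1,0,0,0],[0,0,1,0,0,0],[0,0,0,0,0,0]])

```text
time: 10.12
tool_pos: [510.1, -124.9, 50.2]
tcp_rot: [180.0, -0.0, -170.1]
ft_force: [0.6, 1.1, -0.1]
finger_gap: 59.8
grip_force: 43.7
```

Emit:
send_rows(increments=[[0,0,1,0,0,0],[0,0,1,0,0,0],[0,0,0,0,0,0]])

```text
time: 10.5
tool_pos: [510.1, -124.9, 48.2]
tcp_rot: [180.0, -0.0, -170.1]
ft_force: [0.3, -0.5, -0.7]
finger_gap: 59.7
grip_force: 43.7
```

Emit:
send_rows(increments=[[-1,0,0.7,0,0,0],[0,0,0.7,0,0,0],[0,0,0,0,0,0]])

```text
time: 10.88
tool_pos: [511.1, -124.7, 46.8]
tcp_rot: [180.0, -0.0, -170.1]
ft_force: [0.1, 0.8, -0.0]
finger_gap: 60.1
grip_force: 43.7
```

Emit:
send_rows(increments=[[0,0,0.6,0,0,0],[0,0,0,0,0,0]])

```text
time: 11.12
tool_pos: [511.1, -124.7, 46.3]
tcp_rot: [180.0, -0.0, -170.1]
ft_force: [-0.0, 0.7, -0.5]
finger_gap: 59.5
grip_force: 43.7
```

Emit:
send_rows(increments=[[0,0,0.6,0,0,0],[0,0,0,0,0,0]])

```text
time: 11.38
tool_pos: [511.3, -124.8, 46.1]
tcp_rot: [-180.0, 0.0, -170.1]
ft_force: [-1.2, 0.5, 4.7]
finger_gap: 59.9
grip_force: 44.4
```

Contact came at the expected height. Press slightly, then release.

Emit:
send_rows(increments=[[0,0,0.5,0,0,0],[0,0,0,0,0,0]])

```text
time: 11.62
tool_pos: [511.3, -124.8, 46.1]
tcp_rot: [-180.0, 0.0, -170.1]
ft_force: [-4.6, 1.0, 9.8]
finger_gap: 59.9
grip_force: 45.0
```

Emit:
send_rows(increments=[[0,0,0,0,0,0],[0,0,0,0,0,0],[0,0,0,0,0,0],[0,0,0,0,0,0],[0,0,0,0,0,0]], grip=-1)

```text
time: 12.25
tool_pos: [511.1, -124.7, 45.1]
tcp_rot: [180.0, -0.0, -170.1]
ft_force: [0.2, 0.3, -0.0]
finger_gap: 85.6
grip_force: 0.0
```

Run:
```python
from h import *
q=r.sense();print(q["tool_pos"],q["ft_force"],q["finger_gap"],q["grip_force"])
s=snap("wrist");cv2.imwrite("pics/j.png",s["img"])
P=held(s,q)
k=P[(P[:,2]>-30)&(P[:,2]<-15)&(abs(P[:,1])<32)].copy()
print("x",np.percentile(k[:,0],[.5,99.5]),"y",np.percentile(k[:,1],[.5,99.5]),"z",np.percentile(k[:,2],[1,5,50]))
k=P[(P[:,2]>-30)&(P[:,2]<-20)&(abs(P[:,1])<27)].copy();k[:,0]*=-1
f=least_squares(hs_res,[0,-12,0],args=(k,),loss="soft_l1",f_scale=2);print(len(k),np.degrees(f.x[0]),f.x[1:])
```

```text
[ 511.12615545 -124.72058003   45.10447902] [ 0.16724213  0.31102624 -0.02114052] 85.6443537420879 0.0
x [-12.35585701  41.36390635] y [-28.73892085  30.94926804] z [-24.68966277 -24.00712047 -17.01916395]
3147 0.3687511071022083 [-12.30132417   0.92435914]
```

The denture is seated and released: tooth tops read about 70 mm against 69 expected, and it is still aligned. Lift off, check the seat and find the pin block.

Emit:
send_rows(increments=[[0,0,-20,0,0,0],[0,0,-50,0,0,0],[0,0,-60,0,0,0],[0,0,-60,0,0,0],[0,0,-60,0,0,0]])

```text
time: 12.92
tool_pos: [510.9, -124.6, 297.2]
tcp_rot: [-180.0, 0.0, -170.1]
ft_force: [1.1, 0.5, -0.0]
finger_gap: 85.4
grip_force: 0.0
```

Emit:
send_rows(increments=[[-5,0,-10,0,0,0],[-50,0,0,0,0,0],[-55,0,0,0,0,0],[-50,0,0,0,0,0],[0,0,0,0,0,0]])

```text
time: 13.55
tool_pos: [670.1, -96.0, 299.4]
tcp_rot: [179.8, -0.4, -170.0]
ft_force: [-1.4, 0.5, 0.2]
finger_gap: 85.6
grip_force: 0.0
```

Emit:
send_rows(increments=[[0,0,0,0,0,0]])

```text
time: 13.68
tool_pos: [668.4, -97.1, 303.7]
tcp_rot: [180.0, -0.1, -170.1]
ft_force: [-0.6, -0.5, -0.7]
finger_gap: 85.5
grip_force: 0.0
```

```bash
cat >> h.py <<'E'
T=np.radians(10);O=np.array([499.5,-126,0]);RA=np.array([[np.cos(T),-np.sin(T),0],[np.sin(T),np.cos(T),0],[0,0,1]])
def art(W): return (W-O)@RA
E
python3 - <<'E'
from h import *
s,sc,sd=[snap(n) for n in("wrist","scene","side")];q=r.sense();pickle.dump((s,sc,sd,q),open("w6.pkl","wb"));cv2.imwrite("pics/k.png",s["img"])
print(q["tool_pos"],q["tcp_rot"],art(q["tool_pos"]),q["joint_pos"].round(1))
for n,S in(("w",s),("scene",sc),("side",sd)):
    W=art(pts(S).reshape(-1,3))
    D=W[(np.hypot(W[:,0],W[:,1])<40)&(W[:,2]>63)&(W[:,2]<75)]
    if len(D)>20:
        f=least_squares(hs_res,[0,0,0],args=(D[abs(D[:,1])<27],),loss="soft_l1",f_scale=2);print(n,"denture",len(D),np.degrees(f.x[0]).round(1),f.x[1:].round(1),D[:,2].max().round(1))
    B=W[(abs(W[:,1])<40)&(W[:,0]>140)&(W[:,0]<215)&(W[:,2]>120)&(W[:,2]<240)]
    if len(B)>10:
        for x0 in range(140,215,10):
            k=B[(B[:,0]>=x0)&(B[:,0]<x0+10)]
            if len(k)>3: print(n,x0,len(k),"z",np.percentile(k[:,2],[3,50,97]).round(),"y",np.percentile(k[:,1],[3,97]).round())
E
```

```text
[668.14638251 -97.47392274 306.36280944] [-1.79963625e+02  7.38274282e-02 -1.70105479e+02] [171.03776634  -1.19243494 306.36280944] [ -12.6   18.3   65.1   -0.    96.5 -112.5]
w denture 435 1.0 [2.9 0.2] 70.6
w 140 218 z [167. 188. 218.] y [-18.  17.]
w 150 219 z [170. 180. 210.] y [-9.  9.]
w 160 255 z [184. 197. 202.] y [-8.  8.]
w 170 187 z [197. 201. 203.] y [-8.  8.]
w 180 110 z [191. 201. 205.] y [-8.  8.]
scene denture 58 0.8 [3.9 0.8] 71.7
scene 140 108 z [140. 177. 216.] y [-13.  22.]
scene 150 33 z [145. 171. 210.] y [-5.  8.]
scene 160 28 z [165. 185. 202.] y [-2. 10.]
scene 170 30 z [176. 195. 202.] y [-7.  8.]
scene 180 37 z [178. 192. 202.] y [-7.  7.]
scene 190 10 z [173. 179. 182.] y [-5.  2.]
side denture 147 0.0 [-2.6 -2.6] 69.9
side 140 39 z [166. 175. 214.] y [-20.  -1.]
side 150 82 z [163. 179. 205.] y [-10.   6.]
side 160 65 z [177. 194. 202.] y [-11.   5.]
side 170 47 z [177. 194. 203.] y [-12.   0.]
side 180 22 z [173. 187. 203.] y [-10.  -1.]
```

View pics/k.png

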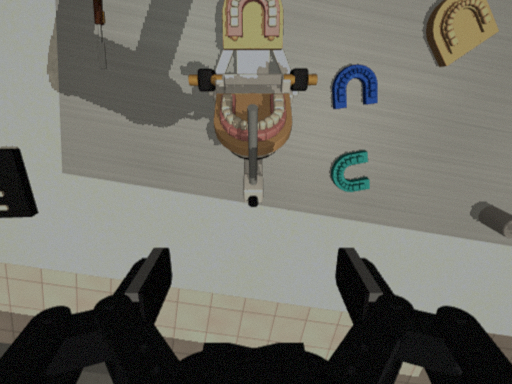

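The wrist view shows the seated denture at (253,20) on the cast. The tipped member's pin runs from (253,110) to the block at (253,190), about 17 mm wide. I'll fit the pin line to get the angle.

Run:
```python
from h import *
s,sc,sd,q=pickle.load(open("w6.pkl","rb"))
for n,S in(("w",s),("scene",sc),("side",sd)):
    W=art(pts(S).reshape(-1,3));c=2.5 if n!="side" else -3
    k=W[(abs(W[:,1])<8)&(W[:,0]>80)&(W[:,0]<158)&(W[:,2]>207)&(W[:,2]<262)]
    if len(k)<8: print(n,len(k));continue
    vx,vz,x0,z0=cv2.fitLine(k[:,[0,2]].astype(np.float32),cv2.DIST_HUBER,0,.01,.01).ravel()
    th=np.arctan2(abs(vx),abs(vz));th=np.pi-th
    print(n,len(k),"theta",th.round(3),"pt",x0,z0,"top end",k[np.argsort(-k[:,2])[:5]].mean(0).round(1),"x at z190",x0+(190-z0)*vx/vz,"y",k[:,1].mean())
for th in(2.15,2.2,2.25,2.3):
    a=th+np.arctan2(23,130);b=np.array([75-132*np.cos(a),100+132*np.sin(a)]);print(th,b.round(1),(b+97*np.array([-np.sin(th),-np.cos(th)])).round(1))
```

```text
w 651 theta 2.231 pt 129.29333 226.91649 top end [ 99.3  -0.7 251.7] x at z190 176.84225 y -0.17190276680114594
scene 55 theta 2.237 pt 134.8645 223.4608 top end [103.8  -1.1 247.8] x at z190 177.42126 y 0.1318615346643821
side 88 theta 2.209 pt 118.29564 230.93446 top end [ 97.1  -2.5 249. ] x at z190 173.45233 y -3.5286489960810057
2.15 [165.4 196.2] [ 84.2 249.3]
2.2 [170.1 191.6] [ 91.7 248.6]
2.25 [174.5 186.7] [ 99.1 247.6]
2.3 [178.8 181.6] [106.4 246.2]
```

```bash
cat >> h.py <<'E'
def block(th):
    a=th+np.arctan2(23,130);return np.array([75-132*np.cos(a),100+132*np.sin(a)])
def tcp(th,phi,d):  # TCP (x,z) in articulator plane, d beyond block centre along the tool
    p=np.radians(phi);return block(th)+d*np.array([np.sin(p),-np.cos(p)])
def cur():
    q=r.sense();from scipy.spatial.transform import Rotation as Ro
    z=RA.T@Ro.from_euler("xyz",q["tcp_rot"],degrees=True).as_matrix()
    a=art(q["tool_pos"]);return a,np.degrees(np.arctan2(z[0,2],-z[2,2])),z
def rows(L,x,z,phi,dy=0):
    for X,Zz,F in L:
        p=np.radians(phi);d=np.array([X-x,Zz-z])
        print([round(float(d@[-np.cos(p),-np.sin(p)]),1),dy,round(float(d@[np.sin(p),-np.cos(p)]),1),0,round(-np.radians(F-phi),3),0]);dy=0;x,z,phi=X,Zz,F
E
python3 - <<'E'
from h import *
a,phi,M=cur();print(a,phi,M.round(3).tolist())
g=tcp(2.23,-25,11);u=np.array([np.sin(np.radians(-25)),-np.cos(np.radians(-25))])
pre=g-85*u;print(g,pre)
L=[(*(a[[0,2]]+(pre-a[[0,2]])*k/3),-25*k/3) for k in(1,2,3)]+[(*(g-m*u),-25) for m in(45,12,0)]
rows(L,a[0],a[2],phi,round(-0.9-a[1],1))
E
```

```text
[171.03776634  -1.19243494 306.36280944] 0.07376033847976446 [[-1.0, 0.002, 0.001], [0.002, 1.0, -0.001], [-0.001, -0.001, -1.0]]
[168.14159779 178.69310883] [204.06415003 255.72927073]
[-11.0, np.float64(0.3), 16.9, 0, np.float64(0.147), 0]
[-13.3, 0, 15.1, 0, np.float64(0.145), 0]
[-15.4, 0, 13.0, 0, np.float64(0.145), 0]
[0.0, 0, 40.0, 0, np.float64(-0.0), 0]
[-0.0, 0, 33.0, 0, np.float64(-0.0), 0]
[-0.0, 0, 12.0, 0, np.float64(-0.0), 0]
```

Emit:
send_rows(increments=[[-11,0.3,17,0,0.147,0],[-13.3,0,15,0,0.145,0],[-15.4,0,13,0,0.145,0],[0,0,0,0,0,0],[0,0,0,0,0,0]])

```text
time: 14.45
tool_pos: [700.2, -92.5, 259.3]
tcp_rot: [-180.0, -23.4, -170.1]
ft_force: [-0.1, 0.8, 1.7]
finger_gap: 85.6
grip_force: 0.0
```

Run:
```python
from h import *
a,phi,M=cur();print(a,phi,r.sense()["joint_pos"].round(1))
```

```text
[203.51029742  -1.86182061 259.32227406] -23.439196856391035 [  -8.    51.6   27.2   -8.5  123.3 -111.3]
```

Emit:
send_rows(increments=[[0,0.9,38,0,0,0],[0,0,30,0,0,0],[0,0,14,0,0,0],[0,0,6,0,0,0],[0,0,0,0,0,0]])

```text
time: 15.08
tool_pos: [666.0, -97.8, 182.1]
tcp_rot: [-179.9, -23.2, -170.1]
ft_force: [-0.1, -1.3, 0.8]
finger_gap: 85.7
grip_force: 0.0
```

Run:
```python
from h import *
a,phi,M=cur();q=r.sense();print(a,phi,q["joint_pos"].round(1),q["ft_force"])
s=snap("wrist");W=art(pts(s));cv2.imwrite("pics/l.png",s["img"])
k=W[200:384,200:306].reshape(-1,3);k=k[(k[:,2]>150)&(k[:,2]<230)&(abs(k[:,1])<25)&(k[:,0]>140)]
print(len(k),np.nanpercentile(k,[2,50,98],axis=0).round(1))
```

```text
[168.85762209  -1.11708901 182.07478915] -23.220529310509832 [  -8.7   44.    46.5   -7.9  111.4 -110.1] [-0.08447362 -1.27267959  0.83306273]
3440 [[ 1.416e+02 -1.670e+01  1.684e+02]
 [ 1.628e+02 -2.000e-01  1.985e+02]
 [ 1.866e+02  1.620e+01  2.153e+02]]
```

Emit:
send_rows(increments=[[0,0,3,0,0,0],[0,0,0,0,0,0],[0,0,0,0,0,0],[0,0,0,0,0,0],[0,0,0,0,0,0]], grip=1, grip_force=40)

```text
time: 15.75
tool_pos: [664.6, -98.1, 174.5]
tcp_rot: [-179.9, -23.6, -170.1]
ft_force: [2.3, -3.4, -0.3]
finger_gap: 17.2
grip_force: 43.4
```

Emit:
send_rows(increments=[[0,0,0,0,0,0],[0,0,0,0,0,0],[0,0,0,0,0,0],[0,0,0,0,0,0]])

```text
time: 16.25
tool_pos: [664.6, -98.1, 174.5]
tcp_rot: [-179.9, -23.5, -170.1]
ft_force: [2.9, -3.9, -1.2]
finger_gap: 17.0
grip_force: 43.4
```

Run:
```python
from h import *
a,phi,M=cur();q=r.sense();print(a,phi,q["ft_force"],q["wrist_torque"],q["finger_gap"])
g=tcp(2.23,phi,11);off=a[[0,2]]-g;print("model tcp",g,off)
# arc: keep grasp rigid; 1st stage to theta 1.15
tc=np.degrees(2.23)+phi
n=12
p0=a[[0,2]];L=[]
H=np.array([75,100])
for k in range(1,n+1):
    d=-(1.08*k/n)   # dtheta
    c,s=np.cos(-d),np.sin(-d)   # closing = CCW in (x,z)
    v=p0-H;w=np.array([c*v[0]-s*v[1],s*v[0]+c*v[1]])+H
    L.append((*w,phi-np.degrees(d)))
print(L[-1],p0);rows(L,p0[0],p0[1],phi)
```

```text
[167.43747424  -1.21111704 174.51970659] -23.549889449548562 [ 2.92707259 -3.88241291 -1.16613839] [-0.47564743 -0.59969223  0.38591506] 16.975288923193006
model tcp [168.39537689 178.57865675] [-0.95790265 -4.05895016]
(np.float64(52.84516653336656), np.float64(216.64920346096906), np.float64(38.329552424580356)) [167.43747424 174.51970659]
[9.7, 0, -4.5, 0, np.float64(-0.09), 0]
[9.7, 0, -4.5, 0, np.float64(-0.09), 0]
[9.7, 0, -4.5, 0, np.float64(-0.09), 0]
[9.7, 0, -4.5, 0, np.float64(-0.09), 0]
[9.7, 0, -4.5, 0, np.float64(-0.09), 0]
[9.7, 0, -4.5, 0, np.float64(-0.09), 0]
[9.7, 0, -4.5, 0, np.float64(-0.09), 0]
[9.7, 0, -4.5, 0, np.float64(-0.09), 0]
[9.7, 0, -4.5, 0, np.float64(-0.09), 0]
[9.7, 0, -4.5, 0, np.float64(-0.09), 0]
[9.7, 0, -4.5, 0, np.float64(-0.09), 0]
[9.7, 0, -4.5, 0, np.float64(-0.09), 0]
```

Gripped (gap 17 mm). The arc is constant in the tool frame. Start it.

Emit:
send_rows(increments=[[9.7,0,-4.5,0,-0.09,0],[9.7,0,-4.5,0,-0.09,0],[9.7,0,-4.5,0,-0.09,0]])

```text
time: 16.62
tool_pos: [640.6, -102.4, 194.9]
tcp_rot: [-180.0, -8.1, -170.1]
ft_force: [0.8, -8.5, -7.7]
finger_gap: 17.0
grip_force: 44.0
```

Run:
```python
from h import *
a,phi,M=cur();q=r.sense();H=np.array([75,100]);v=a[[0,2]]-H
print(a,phi,"rad",np.hypot(*v),"dtheta",np.degrees(np.arctan2(v[1],v[0])-np.arctan2(74.52,92.44)),phi+23.55,q["ft_force"],q["wrist_torque"],q["finger_gap"])
```

```text
[143.04036474  -1.26773753 194.89720035] -8.079272693977913 rad 116.76887371699193 dtheta 15.486013134226088 15.470727306022088 [ 0.84291973 -8.47561208 -7.69372693] [-0.96843342 -0.85724911  0.26092764] 17.021319108385057
```

Emit:
send_rows(increments=[[9.7,-0.5,-4.5,0,-0.09,0],[9.7,0,-4.5,0,-0.09,0],[9.7,0,-4.5,0,-0.09,0],[9.7,0,-4.5,0,-0.09,0]])

```text
time: 17.12
tool_pos: [602.1, -109.3, 212.7]
tcp_rot: [-180.0, 12.5, -170.1]
ft_force: [1.7, -5.4, -12.4]
finger_gap: 17.6
grip_force: 43.4
```

Emit:
send_rows(increments=[[9.7,0,-4.5,0,-0.09,0],[9.7,0,-4.5,0,-0.09,0],[9.7,0,-4.5,0,-0.09,0],[9.7,0,-4.5,0,-0.09,0],[0,0,0,0,0,0]])

```text
time: 17.75
tool_pos: [558.9, -117.1, 214.5]
tcp_rot: [180.0, 33.0, -170.2]
ft_force: [5.3, -8.3, -15.1]
finger_gap: 17.0
grip_force: 43.4
```

Run:
```python
from h import *
a,phi,M=cur();q=r.sense();H=np.array([75,100]);v=a[[0,2]]-H
print(a,phi,"rad",np.hypot(*v),"dtheta",np.degrees(np.arctan2(v[1],v[0])-np.arctan2(74.52,92.44)),phi+23.55,q["ft_force"],q["wrist_torque"],q["finger_gap"],q["joint_pos"].round(1))
```

```text
[ 60.02914431  -1.50168087 214.47880235] 32.951924067878245 rad 115.4535521621745 dtheta 58.576686400276365 56.50192406787825 [  5.27067455  -8.29013092 -15.09448201] [-1.49911818  0.74097211 -0.607344  ] 17.035402392773815 [ -30.1  -24.   121.6   24.2   58.3 -138.3]
```

Emit:
send_rows(increments=[[0,0,0,0,0,0],[0,0,0,0,0,0],[0,0,0,0,0,0],[0,0,0,0,0,0],[0,0,0,0,0,0]], grip=-1)

```text
time: 18.38
tool_pos: [562.0, -115.9, 218.4]
tcp_rot: [-180.0, 33.1, -170.0]
ft_force: [-0.4, 0.5, -0.4]
finger_gap: 85.2
grip_force: 0.0
```

Emit:
send_rows(increments=[[0,0,-15,0,0,0],[0,0,-40,0,0,0],[0,0,-40,0,0,0],[0,0,0,0,0,0]])

```text
time: 18.88
tool_pos: [510.9, -126.4, 303.1]
tcp_rot: [-179.6, 33.4, -169.9]
ft_force: [0.6, -1.3, 0.6]
finger_gap: 85.1
grip_force: 0.0
```

Run:
```python
from h import *
a,phi,M=cur();q=r.sense();print(a,phi,q["ft_force"])
s,sc,sd=[snap(n) for n in("wrist","scene","side")];pickle.dump((s,sc,sd,a,phi),open("w7.pkl","wb"))
for n,S in(("w",s),("scene",sc),("side",sd)):
    W=art(pts(S).reshape(-1,3))
    k=W[(abs(W[:,1])<25)&(W[:,0]>-90)&(W[:,0]<110)&(W[:,2]>130)&(W[:,2]<262)]
    for z0 in range(130,260,10):
        m=k[(k[:,2]>=z0)&(k[:,2]<z0+10)]
        if len(m)>4: print(n,z0,len(m),"x",np.percentile(m[:,0],[3,50,97]).round(),"y",np.percentile(m[:,1],[3,97]).round())
x,z=a[0],a[2];B=block(1.22);p=np.radians(-48);u=np.array([np.sin(p),-np.cos(p)]);pre=B+8*u-85*u;print(B,pre)
n=9;L=[]
for i in range(1,n+1):
    t=i/n;L.append((x+(pre[0]-x)*t,z+(pre[1]-z)*t+25*np.sin(np.pi*t),phi+(-48-phi)*t))
rows(L,x,z,phi)
```

```text
[ 11.18445104  -2.42552343 303.13214383] 33.448719348218354 [ 0.60692255 -1.33566276  0.57428796]
w 130 21 x [47. 49. 51.] y [-11.  11.]
w 140 34 x [26. 34. 38.] y [-24.  24.]
w 150 52 x [23. 25. 34.] y [-24.  24.]
w 160 57 x [18. 21. 23.] y [-24.  24.]
w 170 218 x [14. 19. 25.] y [-25.  24.]
w 180 729 x [14. 21. 47.] y [-24.  24.]
w 190 1186 x [-38.  30.  55.] y [-23.  23.]
w 200 879 x [-37. -10.  54.] y [-12.  12.]
w 210 390 x [-11.   4.  51.] y [-6.  6.]
w 220 359 x [16. 33. 44.] y [-8.  7.]
w 230 403 x [39. 43. 68.] y [-9.  9.]
w 240 282 x [43. 52. 71.] y [-8.  7.]
scene 130 35 x [57. 90. 95.] y [-23.  23.]
scene 140 46 x [56. 87. 91.] y [-23.  24.]
scene 150 53 x [58. 83. 89.] y [-23.  24.]
scene 160 51 x [61. 80. 85.] y [-18.  23.]
scene 170 43 x [30. 69. 85.] y [-22.  21.]
scene 180 58 x [44. 65. 82.] y [-23.  24.]
scene 190 80 x [-26.  52.  72.] y [-7. 24.]
scene 200 53 x [-28.  53.  71.] y [-8. 13.]
scene 210 32 x [ 0. 55. 66.] y [-8.  7.]
scene 220 22 x [29. 53. 67.] y [-2.  9.]
scene 230 36 x [45. 64. 77.] y [-7.  9.]
scene 240 18 x [48. 55. 73.] y [-5.  6.]
side 150 27 x [28. 74. 81.] y [-24.  16.]
side 160 28 x [24. 71. 78.] y [-22.  -3.]
side 170 47 x [14. 65. 75.] y [-25.  -8.]
side 180 128 x [12. 22. 75.] y [-24.  12.]
side 190 216 x [-35.  38.  63.] y [-23.  16.]
side 200 128 x [-35.  27.  61.] y [-14.   9.]
side 210 69 x [-9. 12. 59.] y [-12.   1.]
side 220 76 x [18. 39. 60.] y [-12.   0.]
side 230 85 x [38. 48. 69.] y [-12.   4.]
side 240 47 x [41. 51. 69.] y [-10.   2.]
[ 51.92864822 229.96812196] [109.15079978 281.49117865]
[-12.5, 0, 0.9, 0, np.float64(0.158), 0]
[-12.0, 0, -0.2, 0, np.float64(0.158), 0]
[-11.3, 0, -0.2, 0, np.float64(0.158), 0]
[-10.9, 0, 0.6, 0, np.float64(0.158), 0]
[-11.0, 0, 1.9, 0, np.float64(0.158), 0]
[-11.8, 0, 3.0, 0, np.float64(0.158), 0]
[-13.0, 0, 3.6, 0, np.float64(0.158), 0]
[-14.4, 0, 3.2, 0, np.float64(0.158), 0]
[-15.4, 0, 1.7, 0, np.float64(0.158), 0]
```

Emit:
send_rows(increments=[[-12.5,0.5,1,0,0.158,0],[-12,0,0,0,0.158,0],[-11.3,0,0,0,0.158,0],[-11,0,0.6,0,0.158,0],[-11,0,1.9,0,0.158,0]])

```text
time: 19.65
tool_pos: [565.2, -114.5, 309.1]
tcp_rot: [-180.0, -12.4, -170.0]
ft_force: [0.4, -0.2, 0.2]
finger_gap: 85.2
grip_force: 0.0
```

Emit:
send_rows(increments=[[-11.8,0,3,0,0.158,0],[-13,0,3.6,0,0.158,0],[-14.4,0,3.2,0,0.158,0],[-15.4,0,1.7,0,0.158,0],[0,0,0,0,0,0]])

```text
time: 20.27
tool_pos: [605.5, -107.1, 257.9]
tcp_rot: [179.3, -49.0, -169.2]
ft_force: [-0.4, 0.0, -3.2]
finger_gap: 85.7
grip_force: 0.0
```

Run:
```python
from h import *
a,phi,M=cur();q=r.sense();print(a,phi,M.round(3).tolist(),q["joint_pos"].round(1))
u=np.array([np.sin(np.radians(phi)),-np.cos(np.radians(phi))]);g=block(1.205)+8*u
rows([(*(g-85*u),phi),(*(g-40*u),phi),(*(g-10*u),phi),(*g,phi)],a[0],a[2],phi)
```

```text
[1.07701401e+02 1.65212614e-01 2.57877549e+02] -49.03869660008192 [[-0.656, -0.003, -0.755], [-0.009, 1.0, 0.003], [0.755, 0.009, -0.656]] [  -7.3   60.4   23.7  -21.   141.8 -118.8]
[16.5, 0, -14.9, 0, np.float64(-0.0), 0]
[-0.0, 0, 45.0, 0, np.float64(-0.0), 0]
[0.0, 0, 30.0, 0, np.float64(-0.0), 0]
[-0.0, 0, 10.0, 0, np.float64(-0.0), 0]
```

Emit:
send_rows(increments=[[16.5,-1.5,-15,0,0,0],[0,0,0,0,0,0],[0,0,0,0,0,0]])

```text
time: 20.65
tool_pos: [606.8, -110.1, 302.1]
tcp_rot: [-179.8, -47.1, -170.1]
ft_force: [0.2, -0.2, 0.1]
finger_gap: 85.2
grip_force: 0.0
```

```bash
cat > p.py <<'E'
from h import *
import sys
th=float(sys.argv[1])
a,phi,M=cur();q=r.sense();print(a.round(1),phi.round(1),q["joint_pos"].round(1),q["ft_force"].round(1))
u=np.array([np.sin(np.radians(phi)),-np.cos(np.radians(phi))]);g=block(th)+8*u
rows([(*g,phi)],a[0],a[2],phi)
E
python3 p.py 1.205
```

```text
[108.4  -2.9 302.1] -47.1 [  -7.5   58.6   20.9  -22.3  144.1 -120.5] [ 0.2 -0.2  0.1]
[-13.3, 0, 100.2, 0, np.float64(-0.0), 0]
```

Emit:
send_rows(increments=[[-13,1,20,0,0,0],[0,0,15,0,0,0],[0,0,10,0,0,0],[0,0,0,0,0,0],[0,0,0,0,0,0]])

```text
time: 21.28
tool_pos: [582.6, -113.2, 260.0]
tcp_rot: [-179.9, -47.4, -170.0]
ft_force: [-0.8, 0.1, 0.1]
finger_gap: 85.5
grip_force: 0.0
```

```bash
python3 p.py 1.205
```

```text
[ 84.1  -1.8 260. ] -47.4 [  -7.9   52.4   35.   -19.4  136.9 -116.8] [-0.8  0.1  0.1]
[0.8, 0, 53.7, 0, np.float64(-0.0), 0]
```

Emit:
send_rows(increments=[[0.8,0,20,0,0,0],[0,0,16,0,0,0],[0,0,12,0,0,0],[0,0,0,0,0,0],[0,0,0,0,0,0]])

```text
time: 21.9
tool_pos: [547.8, -119.4, 227.7]
tcp_rot: [-179.9, -47.4, -170.0]
ft_force: [-0.4, 0.2, -0.5]
finger_gap: 85.4
grip_force: 0.0
```

```bash
python3 p.py 1.205
```

```text
[ 48.7  -1.9 227.7] -47.4 [  -8.7   46.1   47.9  -18.1  130.4 -114.9] [-0.4  0.2 -0.5]
[0.6, 0, 5.8, 0, np.float64(-0.0), 0]
```

Emit:
send_rows(increments=[[0.5,0,5,0,0,0],[0,0,0,0,0,0],[0,0,0,0,0,0],[0,0,0,0,0,0],[0,0,0,0,0,0]], grip=1, grip_force=50)

```text
time: 22.52
tool_pos: [543.3, -120.0, 224.1]
tcp_rot: [-180.0, -47.5, -169.9]
ft_force: [-0.6, 2.3, 1.6]
finger_gap: 17.0
grip_force: 52.5
```

Emit:
send_rows(increments=[[0,0,0,0,0,0],[0,0,0,0,0,0],[0,0,0,0,0,0]])

```text
time: 22.9
tool_pos: [543.3, -120.0, 224.1]
tcp_rot: [-180.0, -47.5, -170.0]
ft_force: [-0.8, 3.2, 2.4]
finger_gap: 17.1
grip_force: 52.6
```

```bash
cat > arc.py <<'E'
from h import *
import sys
step=float(sys.argv[1])
a,phi,M=cur();q=r.sense();H=np.array([75,100]);v=a[[0,2]]-H
print(a.round(1),phi.round(2),"rad",np.hypot(*v).round(1),"ang",np.degrees(np.arctan2(v[1],v[0])).round(2),q["ft_force"].round(1),q["wrist_torque"].round(2),round(q["finger_gap"],1),q["joint_pos"].round(1))
c,s=np.cos(step),np.sin(step);w=np.array([c*v[0]-s*v[1],s*v[0]+c*v[1]])+H
rows([(*w,phi+np.degrees(step))],a[0],a[2],phi)
E
python3 arc.py 0.08
```

```text
[ 44.2  -1.7 224.1] -47.46 rad 127.9 ang 103.94 [-0.8  3.2  2.4] [ 0.37 -0.02 -0.28] 17.1 [  -8.8   45.5   49.2  -18.   129.8 -114.8]
[4.5, 0, 9.2, 0, np.float64(-0.08), 0]
```

Emit:
send_rows(increments=[[4.5,0,9.2,0,-0.08,0],[4.5,0,9.2,0,-0.08,0],[4.5,0,9.2,0,-0.08,0],[4.5,0,9.2,0,-0.08,0]])

```text
time: 23.4
tool_pos: [506.3, -126.5, 207.0]
tcp_rot: [180.0, -28.9, -169.9]
ft_force: [1.5, 1.2, -3.1]
finger_gap: 16.8
grip_force: 52.7
```

```bash
python3 arc.py 0.08
```

```text
[  6.6  -1.7 207. ] -28.94 rad 127.0 ang 122.57 [ 1.5  1.2 -3.1] [ 0.38 -0.52  0.02] 16.8 [ -12.3   22.9   74.4  -11.2  109.4 -113.6]
[4.5, 0, 9.1, 0, np.float64(-0.08), 0]
```

Forces are low and the radius is steady, so continue.

Emit:
send_rows(increments=[[4.5,0,9.2,0,-0.08,0],[4.5,0,9.2,0,-0.08,0],[4.5,0,9.2,0,-0.08,0],[4.5,0,9.2,0,-0.08,0],[4.5,0,9.2,0,-0.08,0]])

```text
time: 24.02
tool_pos: [470.7, -132.9, 171.6]
tcp_rot: [-180.0, -6.0, -169.9]
ft_force: [5.5, 2.6, -6.1]
finger_gap: 16.8
grip_force: 52.3
```

```bash
python3 arc.py 0.06
```

```text
[-29.5  -1.8 171.6] -5.97 rad 126.7 ang 145.58 [ 5.5  2.6 -6.1] [ 0.55 -0.9   0.07] 16.8 [ -19.6   -2.3  101.8   -3.    85.7 -119.3]
[3.4, 0, 6.8, 0, np.float64(-0.06), 0]
```

Emit:
send_rows(increments=[[3.4,0,6.8,0,-0.06,0],[3.4,0,6.8,0,-0.06,0],[3.4,0,6.8,0,-0.06,0],[3.4,0,6.8,0,-0.06,0],[3.4,0,6.8,0,-0.06,0]])

```text
time: 24.65
tool_pos: [454.8, -135.7, 137.9]
tcp_rot: [-180.0, 11.2, -169.9]
ft_force: [10.6, 4.6, -7.9]
finger_gap: 16.6
grip_force: 51.7
```

```bash
python3 arc.py 0.02
```

```text
[-45.7  -1.8 137.9] 11.21 rad 126.5 ang 162.57 [10.6  4.6 -7.9] [ 0.64 -0.99  0.31] 16.6 [ -28.2  -19.1  120.6    7.3   69.7 -130.2]
[1.2, 0, 2.2, 0, np.float64(-0.02), 0]
```

Emit:
send_rows(increments=[[1.7,0,3.4,0,-0.03,0],[1.7,0,3.4,0,-0.03,0],[1.7,0,3.4,0,-0.03,0],[0,0,0,0,0,0]])

```text
time: 25.15
tool_pos: [451.9, -136.2, 126.8]
tcp_rot: [-180.0, 16.3, -170.0]
ft_force: [13.2, 2.0, -10.1]
finger_gap: 17.0
grip_force: 51.4
```

Emit:
send_rows(increments=[[1.2,0,2.2,0,-0.02,0],[0,0,0,0,0,0]])

```text
time: 25.4
tool_pos: [451.4, -136.3, 124.4]
tcp_rot: [-180.0, 17.4, -170.0]
ft_force: [14.3, 2.4, -9.5]
finger_gap: 16.4
grip_force: 51.3
```

```bash
python3 arc.py 0.02
```

```text
[-49.1  -1.8 124.4] 17.41 rad 126.5 ang 168.86 [14.3  2.4 -9.5] [ 0.29 -1.08  0.31] 16.4 [ -32.1  -24.4  127.1   12.8   64.8 -136.3]
[1.2, 0, 2.2, 0, np.float64(-0.02), 0]
```

Emit:
send_rows(increments=[[1.2,0,2.2,0,-0.02,0],[0,0,0,0,0,0]])

```text
time: 25.65
tool_pos: [451.0, -136.4, 122.0]
tcp_rot: [-180.0, 18.6, -170.0]
ft_force: [13.3, 2.6, -10.0]
finger_gap: 16.8
grip_force: 51.3
```

Emit:
send_rows(increments=[[0.6,0,1.1,0,-0.01,0],[0,0,0,0,0,0]])

```text
time: 25.9
tool_pos: [450.8, -136.4, 120.9]
tcp_rot: [-180.0, 19.1, -170.0]
ft_force: [13.1, 2.0, -8.8]
finger_gap: 16.9
grip_force: 51.2
```

Emit:
send_rows(increments=[[0.6,0,1.1,0,-0.01,0],[0,0,0,0,0,0]])

```text
time: 26.15
tool_pos: [450.6, -136.5, 119.7]
tcp_rot: [-180.0, 19.7, -170.0]
ft_force: [14.3, 2.5, -10.0]
finger_gap: 16.9
grip_force: 51.2
```

Emit:
send_rows(increments=[[0.6,0,1.1,0,-0.01,0],[0,0,0,0,0,0]])

```text
time: 26.4
tool_pos: [450.5, -136.5, 118.5]
tcp_rot: [-180.0, 20.3, -170.0]
ft_force: [14.5, 2.4, -10.0]
finger_gap: 17.0
grip_force: 51.2
```

```bash
python3 arc.py 0.02
python3 - <<'E'
from h import *
for n in("scene","side"):
    S=snap(n);W=art(pts(S).reshape(-1,3));k=W[(abs(W[:,1])<30)&(W[:,0]>-75)&(W[:,0]<-40)&(W[:,2]>15)&(W[:,2]<60)]
    for z0 in range(15,60,9):
        m=k[(k[:,2]>=z0)&(k[:,2]<z0+9)]
        if len(m): print(n,z0,len(m),np.percentile(m,[5,50,95],axis=0).round(0).tolist())
E
```

```text
[-50.1  -1.8 118.5] 20.27 rad 126.5 ang 171.61 [ 14.5   2.4 -10. ] [ 0.33 -1.07  0.26] 17.0 [ -34.   -26.7  130.    15.7   62.7 -139.6]
[1.2, 0, 2.2, 0, np.float64(-0.02), 0]
scene 15 19 [[-60.0, 7.0, 16.0], [-54.0, 12.0, 18.0], [-42.0, 21.0, 22.0]]
scene 24 10 [[-60.0, -3.0, 25.0], [-55.0, 3.0, 28.0], [-46.0, 10.0, 32.0]]
scene 33 3 [[-57.0, -1.0, 36.0], [-57.0, 1.0, 37.0], [-54.0, 1.0, 40.0]]
scene 42 5 [[-54.0, -5.0, 43.0], [-53.0, -1.0, 46.0], [-52.0, 1.0, 50.0]]
scene 51 1 [[-53.0, -0.0, 55.0], [-53.0, -0.0, 55.0], [-53.0, -0.0, 55.0]]
side 15 137 [[-68.0, -24.0, 16.0], [-54.0, -13.0, 18.0], [-41.0, 17.0, 23.0]]
side 24 49 [[-66.0, -12.0, 24.0], [-57.0, -4.0, 26.0], [-48.0, 5.0, 30.0]]
side 33 6 [[-63.0, -6.0, 35.0], [-61.0, -4.0, 38.0], [-58.0, -3.0, 40.0]]
side 42 9 [[-62.0, -6.0, 43.0], [-60.0, -5.0, 45.0], [-58.0, -2.0, 51.0]]
side 51 8 [[-62.0, -6.0, 52.0], [-60.0, -5.0, 55.0], [-57.0, -3.0, 58.0]]
```

Emit:
send_rows(increments=[[0.6,0,1.1,0,-0.01,0],[0,0,0,0,0,0]])

```text
time: 26.75
tool_pos: [450.3, -136.5, 117.3]
tcp_rot: [-180.0, 20.8, -170.0]
ft_force: [14.5, 2.6, -9.8]
finger_gap: 16.8
grip_force: 51.1
```

Emit:
send_rows(increments=[[0.6,0,1.1,0,-0.01,0],[0,0,0,0,0,0]])

```text
time: 27.0
tool_pos: [450.1, -136.6, 116.0]
tcp_rot: [-180.0, 21.4, -170.0]
ft_force: [14.9, 3.7, -10.3]
finger_gap: 17.0
grip_force: 51.1
```

Emit:
send_rows(increments=[[0.6,0,1.1,0,-0.01,0],[0,0,0,0,0,0]])

```text
time: 27.25
tool_pos: [450.0, -136.6, 114.9]
tcp_rot: [-180.0, 22.0, -170.0]
ft_force: [15.3, 2.8, -9.2]
finger_gap: 16.8
grip_force: 51.1
```

Emit:
send_rows(increments=[[0.6,0,1.1,0,-0.01,0],[0,0,0,0,0,0]])

```text
time: 27.5
tool_pos: [449.8, -136.7, 113.6]
tcp_rot: [-180.0, 22.6, -170.0]
ft_force: [15.1, 3.2, -9.0]
finger_gap: 17.4
grip_force: 51.1
```

Emit:
send_rows(increments=[[0.6,0,1.1,0,-0.01,0],[0,0,0,0,0,0]])

```text
time: 27.75
tool_pos: [449.9, -136.7, 113.3]
tcp_rot: [-180.0, 23.2, -169.9]
ft_force: [8.8, 5.8, -0.8]
finger_gap: 16.4
grip_force: 52.4
```

```bash
python3 arc.py 0.02
python3 - <<'E'
from h import *
b=snap("side");a=snap("scene")
def crop(S):
    p=S["view"]@np.append(O+RA@[-40,0,70],1);u=int(S["fx"]*p[0]/p[2]+S["cx"]);v=int(S["fy"]*p[1]/p[2]+S["cy"])
    return cv2.resize(S["img"][max(v-30,0):v+30,u-40:u+40],(400,300),interpolation=cv2.INTER_CUBIC)
cv2.imwrite("pics/m.png",np.hstack([crop(a),crop(b)]))
E
```

```text
[-50.7  -1.9 113.3] 23.17 rad 126.4 ang 173.98 [ 8.8  5.8 -0.8] [ 0.67 -0.58  0.26] 16.4 [ -36.1  -28.8  132.7   18.9   60.9 -143.2]
[1.2, 0, 2.2, 0, np.float64(-0.02), 0]
```

View pics/m.png

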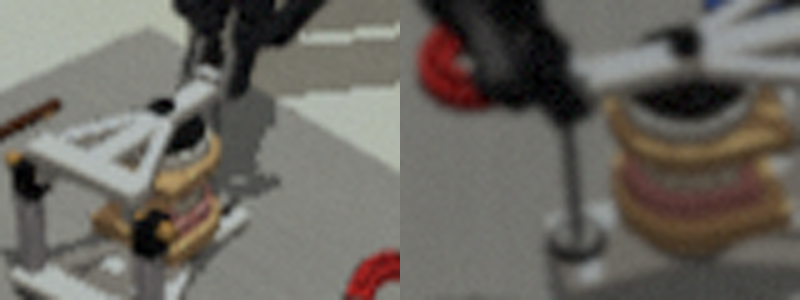

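The member is closed in both crops: the pin is on the table at (575,240) and the lower denture is under the upper teeth. The force jump confirms contact. A slight press, then let go and back off along the tool axis.

Emit:
send_rows(increments=[[0.2,0,0.6,0,0,0],[0,0,0,0,0,0]])

```text
time: 28.1
tool_pos: [449.9, -136.7, 113.2]
tcp_rot: [-180.0, 23.1, -169.9]
ft_force: [0.9, 4.9, 6.2]
finger_gap: 16.4
grip_force: 53.8
```

Emit:
send_rows(increments=[[0,0,0,0,0,0],[0,0,0,0,0,0],[0,0,0,0,0,0],[0,0,0,0,0,0],[0,0,0,0,0,0]], grip=-1)

```text
time: 28.72
tool_pos: [449.0, -137.0, 111.8]
tcp_rot: [-180.0, 23.0, -169.9]
ft_force: [0.3, -0.3, -0.5]
finger_gap: 85.3
grip_force: 0.0
```

Emit:
send_rows(increments=[[0,0,-10,0,0,0],[0,0,-25,0,0,0],[0,0,-30,0,0,0],[0,0,-30,0,0,0],[0,0,0,0,0,0]])

```text
time: 29.35
tool_pos: [413.2, -144.7, 202.8]
tcp_rot: [-179.7, 23.2, -169.9]
ft_force: [1.5, -0.6, 0.2]
finger_gap: 85.5
grip_force: 0.0
```

Run:
```python
from h import *
a,phi,M=cur();q=r.sense();print(a,phi,q["ft_force"],q["joint_pos"].round(1))
for n in("wrist","scene","side"):
    S=snap(n);W=art(pts(S).reshape(-1,3))
    k=W[(abs(W[:,1])<10)&(W[:,0]>-67)&(W[:,0]<-43)&(W[:,2]>110)&(W[:,2]<155)]
    print(n,"block top",len(k),np.percentile(k[:,2],[50,90,99]).round(1) if len(k) else "")
    k=W[(abs(W[:,1])<9)&(W[:,0]>-70)&(W[:,0]<-45)&(W[:,2]>32)&(W[:,2]<105)]
    if len(k)>6:
        f=np.polyfit(k[:,2],k[:,0],1);print(n,"pin tilt",len(k),f)
```

```text
[-88.19982322  -3.41776719 202.82449322] 23.227124224850833 [ 1.49777678 -0.62810189  0.19168374] [ -41.   -40.2  130.3   18.3   75.4 -143.4]
wrist block top 717 [133.8 145.9 146.8]
wrist pin tilt 288 [-4.04948425e-03 -5.70209749e+01]
scene block top 44 [131.3 144.2 146.2]
scene pin tilt 22 [ 9.69691547e-03 -5.15416730e+01]
side block top 97 [133.2 145.5 147.3]
side pin tilt 73 [ 5.79593493e-03 -5.76961179e+01]
```

The pin top is at 146 mm, the block top at 134 mm and the pin is upright, which matches the closed position.

```bash
python3 -c "
from bench import r
print(r.hand_in())"
```

```text
the job is handed in; nothing more can be done
None
```

I set the lower denture fully down on the ridge and let it go while the articulator was still open, then lowered the upper member under control until its pin stood on the table, and handed the job in; no verdict came back.

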